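Put the seed jar away in the slide-top spice box

TASK

Put the small black-capped jar that stands to the right of the wooden spice box away in that box: slide the box's lid all the way open over its click ridge, stand the jar upright in the empty compartment and let go of it, then slide the lid back over the ridge until it is fully home. Set the jar down gently rather than dropping it, and leave the jar already in the box, the other jars, the bottle, the mug and the kettle where they stand.

Things in the scene. Friction and masses are not known exactly. Their poses are not given: they have to be found in the camera images.
- spice_box: Light wooden spice box fixed on the range, 120 (x) by 160 (y) by 111 mm high; origin at the centre of its underside, z up, yaw within 0.3. Inside, two compartments along y, each 104 (x) by 71 mm (y); side walls 8, end walls 6, divider 5 mm thick. The mouth is 102 mm wide in x. The lid slides in grooves along y and opens towards +y, past the low end, uncovering the empty compartment.
- empty_well (a point): Centre of the floor of the empty compartment (6 mm above the box's underside), at y = -38 mm in the box frame; axes as the box.
- full_well (a point): Centre of the floor of the other compartment, at y = +38 mm in the box frame; a white-capped jar already stands in it, hidden under the lid.
- lid (a joint): How far the lid is open, m: 0 home, 0.085 fully open, solid stops at both (it cannot come off). Starts closed. A sprung ridge on the low end catches a bead under the lid between about 0.017 and 0.005: passing it either way takes a firm 8 to 18 N; the lid is home only once snapped past it (below 0.006). Elsewhere it slides with 1 to 3 N and stays where left. Opened, it still covers the full compartment.
- lid_bar (a point): Top centre of the dark cross bar on the lid; moves with the lid. The bar is 84 mm long (box x), 14 mm thick (box y), 15 mm tall; its top is 122 mm and the lid's top face 107 mm above the range. With the lid closed it lies over the box's centre. Push either flank along the box's y to slide the lid; it need not be grasped.
- seed_jar: The jar to put away: black cap, dark label with orange points, 37 mm in diameter, 84 mm high (cap from 68 mm up), about 90 g; origin at the centre of its underside, z up. It stands on the range to the right of the box.
- stored_jar: White-capped jar with a green label, 34 mm in diameter, 89 mm high, standing in the box's full compartment under the lid; origin at the centre of its underside, z up. Stays there.
- short_jar: Short white-capped jar with an orange label, 40 mm in diameter, 71 mm high; origin at the centre of its underside. It stands to the right of the box, at least 90 mm (centre to centre) in front of or behind the seed jar. Leave it alone.
- green_jar: Tall black-capped jar, 40 mm in diameter, 128 mm high, at the back right; origin at the centre of its underside. Leave it alone.
- oil_bottle: Small oil bottle with a yellow cap, 40 mm in diameter, 146 mm high, at the back; origin at the centre of its underside. Leave it alone.
- red_jar: Jar with a red cap, 50 mm in diameter, 110 mm high, at the back; origin at the centre of its underside. Leave it alone.
- kettle: Red kettle with an arched handle, about 183 by 232 mm and 230 mm high, at the back left; origin at the centre of its underside. Leave it alone.
- mug: White mug with a handle, 82 by 112 mm, 94 mm high, at the front left; origin at the centre of its underside. Leave it alone.

How it is judged:
By the outcome, as a careful person would: the job done as asked, in the order asked, and still so for the second after the job is handed in, with the robot touching nothing.
It also fails if it takes over 64 s, if anything falls off the work surface, if the arm or the gripper's body presses on something with over 40 N, if the wrist force passes 120 N, or if a joint passes its speed limit or range.

ROBOT

A 7-joint arm with a two-finger parallel gripper is mounted at the origin on a cart in front of the work surface, level with it; the furniture and walls round the work are solid. World frame = base frame: x ahead of the robot, y to its left, z up, the work surface at z = 0. Lengths are in m, angles in rad, forces in N, time in s.
With the tool pointing down it reaches from about 0.4 to 0.9 m from the base axis. Payload 5.5 kg.
Tool frame: the origin (TCP) lies on the centre line of the jaws, within the pads' length; the fingertips stand 14 mm ahead of it and the grasp point (between the pads) lies 5 mm behind it (env.nose_length is the z of the fingertips in the tool frame, in m); z points along the fingers, y is the line along which they close (so a half turn about z gives the same grasp; the last joint's range is limited). The gripper opens to 92 mm and grips with 3 to 60 N. Pads are 19 mm wide; open, the fingers measure 130 mm over their backs; the gripper's body (75 mm by 190 mm) begins 47 mm behind the grasp point.
Start: joints at [1.412, 0.501, -0.427, 1.55, 0.221, 1.138, -0.21], TCP at [0.266, -0.593, 0.241] pointing down, gripper open.
Joint ranges: [-2.88, 2.88], [-0.31, 2.03], [-1.54, 1.56], [0.2, 2.42], [-1.41, 4.55], [0.19, 2.02], [-2.57, 2.57]. Speed limits (rad/s): [2.57, 2.57, 3.14, 3.14, 3.14, 3.14, 3.14].

INTERFACE

Orientations are given as a unit quaternion [w, x, y, z].
In Python, from bench import monitor, viewer, env gives the robot as it stands.
- The arm moves only by the tool jog_arm, never from a script. Its argument "moves" is a list of rows, each a list of 5 numbers: the shift along the tool's x, y, z in units of 50 mm (1.0 is 50 mm), then the turn about the tool's z in units of 5 degrees (1.0 is 5 degrees), then the closure, from 0 (fully open) to 1 (shut). In form: [[x, y, z, twist, claw], ...]. A call has 1 to 20 rows; each row shifts and turns the commanded pose from where the row before left it, along the tool's axes as they then stand; what a row does not reach is not made up. A row lasts 1/10 s, in which the tool goes at most 50 mm and 8.59 degrees, less where a joint would pass 70% of its speed; a pose out of reach is approached as far as the arm can. A call is refused whole if a number of a shift passes 1 or a number of a turn 1, either way. A call with a gripper value outside its range is refused whole. The fingers move at their own pace and stop on an object; the grip force is fixed at half the most. Time passes only in rows, so rows that do not move let the fingers close. It gives the time, the measured TCP pose, the force, the opening and the grip force at its end, in the units of the state.
- monitor.state(): the state, without advancing time (a new reading comes with each control period).
- viewer.read_camera(name): name is "scene" or "top" or "wrist"; returns a dict with "pixels" (384x512x3 uint8, red, green, blue), "intrinsics" (3x3 intrinsics, pixels), "dist" ([k1, k2, p1, p2, k3] as OpenCV has them; the pictures are not rectified), "cam_to_world" (4x4, takes a point from camera to world coordinates). Camera axes: x right, y down, z forward; pixel columns grow to the right and rows downward; lengths in m; the calibration is good to about 2 mm. A picture is of the moment at which its call begins. There is no depth.
- env.job_done(): hands the job in; it is judged then, once.
The state is a dict: "time": time; "joints": joint angles; "qd": joint speeds; "effort": joint torques, N m; "tool_pos": TCP position; "tcp_rot": TCP orientation; "ft_force": force on the tool from outside, world axes, zero at the start; "ft_torque": the same for the moment, N m; "width": opening from 0.0 (shut) to 1.0 (fully open); "grip_force": force on a finger pad.
Only numpy, scipy, OpenCV 4.12 (cv2) and the standard library are available. Lean on these libraries where they do the work, as an engineer would, in place of code of your own. Each camera call takes 0.05 s, during which the arm holds its last target. There are 200 camera calls.

## Working session

There is one attempt and no reset: what is moved stays moved. The work goes in short steps, Python scripts to look and compute and a tool call to move; the robot and the scene stay as the last step left them, time stands still between calls to the robot, and variables do not carry over. Pictures are saved under pics/ and viewed, at most 10 in all, crops included, and the job is handed in when it is done.

Besides the shell and the picture viewer there is one more tool, called after "Call:" by a JSON object that holds its "name" and its "arguments", one argument or row to a line. jog_arm: Moves the arm, as the interface text tells. Its arguments: {"type":"object","properties":{"moves":{"type":"array"}},"required":["moves"]}

```bash
mkdir -p pics; ls; python3 - <<'E'
from bench import monitor, viewer, env
import cv2,json,numpy as np
s=monitor.state(); print({k:np.round(v,3).tolist() for k,v in s.items()}, env.nose_length)
for n in ["scene","top"]:
    c=viewer.read_camera(n); cv2.imwrite(f"pics/{n}0.png",c["pixels"][:,:,::-1])
    np.savez(f"{n}0.npz",**c); print(n,c["intrinsics"],c["dist"],c["cam_to_world"])
E
```

```text
pics
{'time': 0.0, 'joints': [1.412, 0.502, -0.427, 1.551, 0.221, 1.138, -0.21], 'qd': [0.001, -0.001, -0.0, 0.0, 0.002, -0.0, 0.001], 'effort': [0.001, -56.66, -5.816, -27.912, -0.069, 0.031, 0.0], 'tool_pos': [0.266, -0.592, 0.24], 'tcp_rot': [-0.001, 0.978, 0.209, -0.0], 'ft_force': [-0.026, 0.122, -0.73], 'ft_torque': [0.001, 0.003, 0.039], 'grip_force': 0.0, 'width': 1.003} 0.014
scene [[367.97650144   0.         252.51130092]
 [  0.         367.97650144 192.34973907]
 [  0.           0.           1.        ]] [0.03478531 0.         0.         0.         0.        ] [[ 0.9845624  -0.11698355  0.13019882  0.44027917]
 [-0.17451809 -0.59902384  0.78148185 -0.61219417]
 [-0.01342832 -0.79213969 -0.61019209  0.66481575]
 [ 0.          0.          0.          1.        ]]
top [[367.37957429   0.         253.04499251]
 [  0.         367.37957429 187.8641492 ]
 [  0.           0.           1.        ]] [-0.06641155  0.          0.          0.          0.        ] [[-0.01479638 -0.99707197  0.07502362  0.47057678]
 [-0.99982115  0.01386981 -0.01285639  0.07896117]
 [ 0.01177818 -0.07520043 -0.99709888  0.99387951]
 [ 0.          0.          0.          1.        ]]
```

View pics/scene0.png

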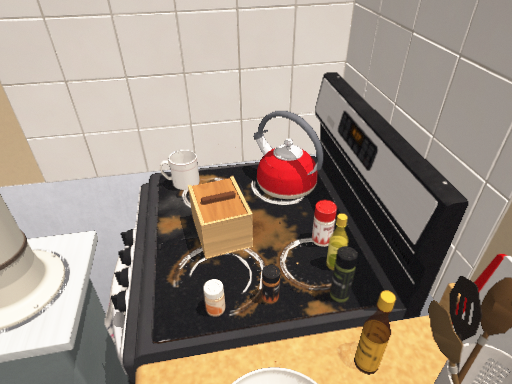

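View pics/top0.png

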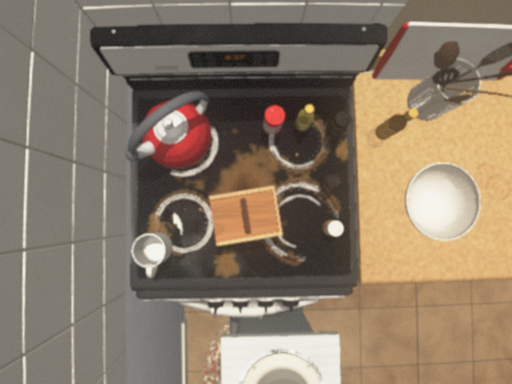

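The scene picture shows the box (about 220,215), the seed jar at about (271,285), and the short jar at (214,297). In the top picture the box is at (245,215), the short jar's cap is at (334,229), and the seed jar is a dark shape at about (330,200). I'll enlarge both views to measure them.

```bash
python3 - <<'E'
import cv2,numpy as np
t=cv2.imread("pics/top0.png")[170:260,200:360]; s=cv2.imread("pics/scene0.png")[170:320,180:370]
f=lambda im,k:np.clip(cv2.resize(im,None,fx=k,fy=k,interpolation=cv2.INTER_CUBIC).astype(float)*1.3+15,0,255).astype(np.uint8)
def grid(im,k,u0,v0):
    for u in range(0,im.shape[1],20*k): cv2.putText(im,str(u0+u//k),(u,9),0,.33,(255,255,0),1); im[:,u]=im[:,u]//2+60
    for v in range(0,im.shape[0],20*k): cv2.putText(im,str(v0+v//k),(0,v+9),0,.33,(255,255,0),1); im[v]=im[v]//2+60
    return im
cv2.imwrite("pics/topc.png",grid(f(t,5),5,200,170)); cv2.imwrite("pics/scenec.png",grid(f(s,4),4,180,170))
E
```

```text
(no output)
```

View pics/topc.png

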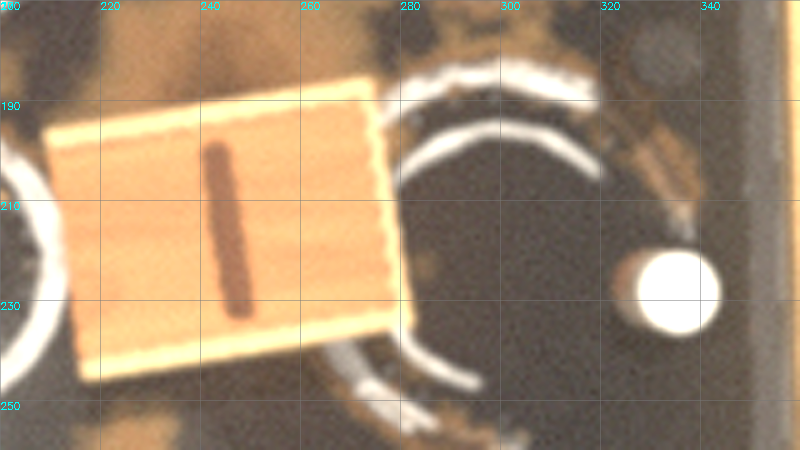

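View pics/scenec.png

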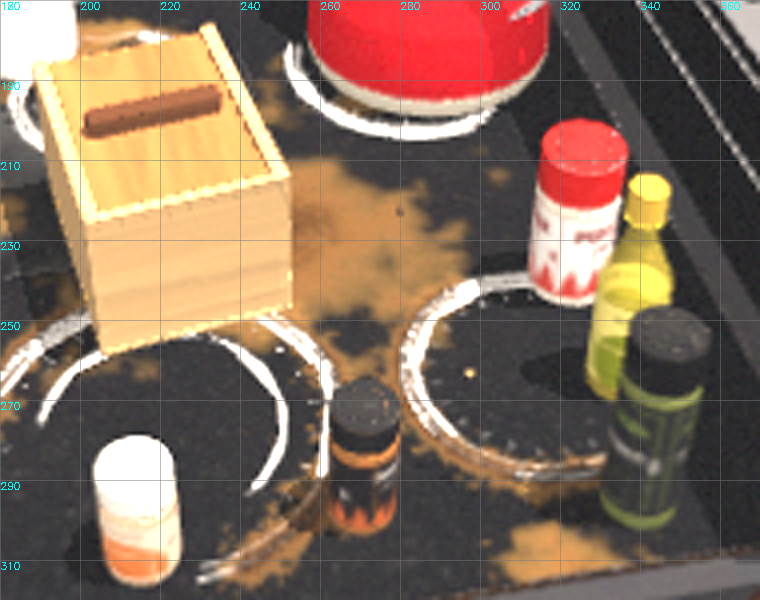

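The enlarged top view gives the box rim corners at about (209,196), (275,185.6), (282.6,234.6) and (216.8,246), the bar from (243,198.6) to (248,233.4), and the short jar's cap at (335.5,228). The scene crop gives the seed jar silhouette as u 262–279.5 and v 264.5–303.5. Next I'll fit poses to these.

```bash
cat > h.py <<'E'
import numpy as np,cv2
from scipy.optimize import least_squares
def load(n): return dict(np.load(n))
def proj(c,P):
    T=np.linalg.inv(c["cam_to_world"]); r=cv2.Rodrigues(T[:3,:3])[0]
    return cv2.projectPoints(np.asarray(P,float).reshape(-1,1,3),r,T[:3,3],c["intrinsics"],c["dist"])[0][:,0]
def boxpts(b,L):
    x,y,w=b; c,s=np.cos(w),np.sin(w); L=np.asarray(L,float)
    return np.c_[x+c*L[:,0]-s*L[:,1],y+s*L[:,0]+c*L[:,1],L[:,2]]
def cyl(x,y,r,h,z0=0):
    a=np.linspace(0,2*np.pi,72); o=np.ones(72)
    return np.vstack([np.c_[x+r*np.cos(a),y+r*np.sin(a),o*z] for z in(z0,z0+h)])
def bb(p): return np.r_[p.min(0),p.max(0)]
def fitcyl(c,r,h,obs,x0,z0=0):
    f=lambda q:bb(proj(c,cyl(q[0],q[1],r,h,z0)))-obs
    s=least_squares(f,x0,loss="soft_l1"); return s.x,s.fun
E
python3 - <<'E'
from h import *
t=load("top0.npz"); s=load("scene0.npz")
u5=lambda a:(np.array(a)+.5)/5-.5+[200,170]
u4=lambda a:(np.array(a)+.5)/4-.5+[180,170]
R=[[.06,.08,.111],[.06,-.08,.111],[-.06,-.08,.111],[-.06,.08,.111]]
to=u5([[45,130],[375,78],[413,323],[84,380]])
so=u4([[38,65],[205,25],[290,175],[88,218],[104,354],[293,305]])
Ls=[[-.06,.08,.111],[.06,.08,.111],[.06,-.08,.111],[-.06,-.08,.111],[-.06,-.08,0],[.06,-.08,0]]
for f in (lambda b:(proj(t,boxpts(b,R))-to).ravel(),lambda b:(proj(s,boxpts(b,Ls))-so).ravel(),
 lambda b:np.r_[(proj(t,boxpts(b,R))-to).ravel(),(proj(s,boxpts(b,Ls))-so).ravel()]):
    q=least_squares(f,[.5,.1,0.1],loss="soft_l1",x_scale=[.1,.1,.1]); print("box",q.x.round(4),q.fun.round(1))
print("bar proj",proj(t,boxpts(q.x,[[.042,0,.122],[-.042,0,.122]])), u5([[216,143],[240,317]]))
e=lambda a:np.r_[u4(a[:2]),u4(a[2:])]
for n,r,h,o in(("seed",.0185,.084,[330,377,399,535]),("short",.02,.071,[92,435,181,585]),("green",.02,.128,[600,307,712,530])):
    print(n,*[v.round(4) for v in fitcyl(s,r,h,e(o),[.5,-.1])])
E
```

```text
box [0.4719 0.0867 0.1463] [ 0.1  0.1 -0.3 -0.1  0.3  0.3 -0.  -0.3]
box [0.4727 0.0917 0.1626] [-2.1 -1.3  1.3 -0.8  0.2 -0.9 -0.3  0.6  0.2  0.8  0.1  0.5]
box [0.4724 0.0882 0.1556] [-0.7  0.2 -1.2 -0.5 -0.2 -0.3 -0.4 -0.2 -2.  -0.6  1.6  0.1  0.2  0.2
 -0.6  1.6 -0.1  1.8  0.1  1.7]
bar proj [[241.83789034 197.36819533]
 [247.80370201 232.4024249 ]] [[242.8 198.2]
 [247.6 233. ]]
seed [ 0.5552 -0.1305] [-0.5798 -0.3706  0.5284  0.3107]
short [ 0.4361 -0.1371] [-0.0158 -0.2846  0.0164  0.2579]
green [ 0.7022 -0.1528] [-0.1882 -0.3201  0.1659  0.2732]
```

```bash
python3 - <<'E'
from h import *
t=load("top0.npz"); s=load("scene0.npz")
u4=lambda a:(np.array(a)+.5)/4-.5+[180,170]
so=u4([[290,175],[88,218],[104,354],[293,305]])
Ls=[[.06,-.08,.111],[-.06,-.08,.111],[-.06,-.08,0],[.06,-.08,0]]
q=least_squares(lambda b:(proj(s,boxpts(b,Ls))-so).ravel(),[.5,.1,.1],x_scale=[.1]*3,loss="soft_l1");print(q.x,q.fun.round(1))
for b in(q.x,[.4719,.0867,.1463]):
    print("scene bar",((proj(s,boxpts(b,[[-.042,0,.122],[.042,0,.122]]))-[180,170]+.5)*4).round(), "top bar",((proj(t,boxpts(b,[[.042,0,.122],[-.042,0,.122]]))-[200,170]+.5)*5).round())
    print("rear corners", ((proj(s,boxpts(b,[[-.06,.08,.111],[.06,.08,.111],[-.06,.08,.099],[.06,.08,.099]]))-[180,170]+.5)*4).round())
E
```

```text
[0.47408778 0.09289813 0.14433178] [ 0.3 -0.9 -0.5 -0.   0.   0.1  0.1  0.5]
scene bar [[ 86. 112.]
 [222.  83.]] top bar [[203. 136.]
 [230. 311.]]
rear corners [[ 34.  58.]
 [215.  22.]
 [ 36.  73.]
 [216.  37.]]
scene bar [[ 83. 119.]
 [220.  90.]] top bar [[216. 140.]
 [244. 316.]]
rear corners [[ 31.  64.]
 [213.  27.]
 [ 33.  79.]
 [214.  42.]]
```

```bash
python3 - <<'E'
from h import *
t=load("top0.npz"); s=load("scene0.npz")
def ray(c,uv,z):
    p=cv2.undistortPoints(np.array([[uv]],float),c["intrinsics"],c["dist"])[0,0]
    T=c["cam_to_world"]; d=T[:3,:3]@[*p,1]; o=T[:3,3]; return (o+d*(z-o[2])/d[2]).round(3)[:2]
print("kettle base scene",[ray(s,p,0) for p in((257,180),(285,199),(317,183))])
print("kettle top near edge",[ray(t,p,z) for p in((180,168),(210,140),(150,155),(135,152)) for z in(.05,.1,.2)])
print("mug",ray(t,(152,240),.094),ray(t,(150,275),.05))
b=[.4719,.0867,.1463]
print("pts",boxpts(b,[[0,-.035,0],[0,.115,0],[0,-.038,0],[.095,.115,0]]).round(4))
E
```

```text
kettle base scene [array([0.607, 0.298]), array([0.669, 0.19 ]), array([0.783, 0.248])]
kettle top near edge [array([0.596, 0.255]), array([0.589, 0.246]), array([0.576, 0.227]), array([0.668, 0.177]), array([0.658, 0.172]), array([0.637, 0.161]), array([0.631, 0.334]), array([0.623, 0.32 ]), array([0.606, 0.293]), array([0.64 , 0.373]), array([0.631, 0.357]), array([0.613, 0.326])]
mug [0.414 0.316] [0.323 0.332]
pts [[0.477  0.0521 0.    ]
 [0.4551 0.2005 0.    ]
 [0.4774 0.0491 0.    ]
 [0.5491 0.2143 0.    ]]
```

Call:
{"name": "jog_arm", "arguments": {
  "moves": [
    [0.5,-0.5,0,-1,0.3],
    [0.5,-0.5,0,-1,0.3],
    [0.5,-0.5,0,-1,0.3],
    [0.5,-0.5,0,-1,0.3]
  ]
}}

```text
time: 0.5
tool_pos: [0.2991, -0.4543, 0.2402]
tcp_rot: [-0.0, 0.926, 0.378, 0.0]
ft_force: [0.2, 0.4, -0.2]
width: 0.719
grip_force: 0.0
```

```bash
cat >> h.py <<'E'
def yaw(q): return 2*np.arctan2(q[2],q[1])
B=[.4719,.0867,.1463]
def plan(target,tyaw,n,claw,dz_first=False):
    from bench import monitor
    s=monitor.state(); p=np.array(s["tool_pos"]); w=yaw(s["tcp_rot"])
    dw=(tyaw-w+np.pi)%(2*np.pi)-np.pi
    d=(np.array(target)-p)/n; rows=[]
    for i in range(n):
        a=w+dw*i/n
        x=[np.cos(a),np.sin(a)]; y=[np.sin(a),-np.cos(a)]
        rows.append([round(d[:2]@x/.05,3),round(d[:2]@y/.05,3),round(-d[2]/.05,3),round(-np.degrees(dw)/n/5,3),claw])
    print("pos",p.round(4),"yaw",round(w,3),"j",np.round(s["joints"],2),"f",np.round(s["ft_force"],1)); print(rows)
E
python3 -c "
from h import *
plan([.4797,.0343,.2],B[2]+np.pi/2,16,1)"
```

```text
pos [ 0.2991 -0.4543  0.2402] yaw 0.775 j [ 1.4   0.33 -0.56  1.82  0.2   1.05 -0.03] f [ 0.2  0.4 -0.2]
[[np.float64(0.589), np.float64(-0.278), np.float64(0.05), np.float64(-0.675), 1], [np.float64(0.604), np.float64(-0.243), np.float64(0.05), np.float64(-0.675), 1], [np.float64(0.617), np.float64(-0.207), np.float64(0.05), np.float64(-0.675), 1], [np.float64(0.628), np.float64(-0.17), np.float64(0.05), np.float64(-0.675), 1], [np.float64(0.637), np.float64(-0.133), np.float64(0.05), np.float64(-0.675), 1], [np.float64(0.644), np.float64(-0.095), np.float64(0.05), np.float64(-0.675), 1], [np.float64(0.649), np.float64(-0.057), np.float64(0.05), np.float64(-0.675), 1], [np.float64(0.651), np.float64(-0.019), np.float64(0.05), np.float64(-0.675), 1], [np.float64(0.651), np.float64(0.019), np.float64(0.05), np.float64(-0.675), 1], [np.float64(0.649), np.float64(0.057), np.float64(0.05), np.float64(-0.675), 1], [np.float64(0.644), np.float64(0.095), np.float64(0.05), np.float64(-0.675), 1], [np.float64(0.637), np.float64(0.133), np.float64(0.05), np.float64(-0.675), 1], [np.float64(0.628), np.float64(0.17), np.float64(0.05), np.float64(-0.675), 1], [np.float64(0.617), np.float64(0.207), np.float64(0.05), np.float64(-0.675), 1], [np.float64(0.604), np.float64(0.243), np.float64(0.05), np.float64(-0.675), 1], [np.float64(0.589), np.float64(0.278), np.float64(0.05), np.float64(-0.675), 1]]
```

Call:
{"name": "jog_arm", "arguments": {
  "moves": [
    [0.6,-0.3,0.05,-0.7,0.6],
    [0.6,-0.24,0.05,-0.7,0.6],
    [0.6,-0.2,0.05,-0.7,0.8],
    [0.6,-0.17,0.05,-0.7,1],
    [0.65,-0.13,0.05,-0.7,1],
    [0.65,-0.1,0.05,-0.7,1],
    [0.65,-0.06,0.05,-0.7,1],
    [0.65,-0.02,0.05,-0.7,1],
    [0.65,0.02,0.05,-0.7,1],
    [0.65,0.06,0.05,-0.7,1],
    [0.65,0.1,0.05,-0.7,1],
    [0.65,0.13,0.05,-0.7,1],
    [0.65,0.17,0.05,-0.7,1],
    [0.6,0.2,0.05,-0.7,1],
    [0.6,0.24,0.05,-0.5,1],
    [0.5,0.24,0.05,-0.5,1],
    [0,0,0,0,1],
    [0,0,0,0,1]
  ]
}}

```text
time: 2.3
tool_pos: [0.4706, 0.031, 0.2004]
tcp_rot: [-0.0, 0.654, 0.756, -0.0]
ft_force: [0.0, -0.8, 0.1]
width: 0.004
grip_force: 0.0
```

```bash
python3 -c "
from h import *
from bench import viewer
plan([.4797,.0343,.2],B[2]+np.pi/2,1,1)
c=viewer.read_camera('wrist');np.savez('wrist1.npz',**c);cv2.imwrite('pics/wrist1.png',c['pixels'][:,:,::-1]);print(c['cam_to_world'].round(3))
print(proj(c,boxpts(B,[[.06,.08,.111],[.06,-.08,.111],[-.06,-.08,.111],[-.042,0,.122],[.042,0,.122],[-.042,-.007,.122],[.042,-.007,.122]])).round(1))
c=viewer.read_camera('top');cv2.imwrite('pics/top1.png',c['pixels'][:,:,::-1])
"
```

```text
pos [0.4706 0.031  0.2004] yaw 1.715 j [ 0.71  0.34 -0.97  2.01  0.34  0.96 -0.29] f [ 0.  -0.8  0.1]
[[np.float64(0.038), np.float64(0.189), np.float64(0.008), np.float64(-0.025), 1]]
[[ 0.99   0.139  0.038  0.46 ]
 [ 0.144 -0.954 -0.263  0.103]
 [-0.001  0.265 -0.964  0.345]
 [ 0.     0.     0.     1.   ]]
[[350.   26.1]
 [334.8 224.4]
 [201.8 224.6]
 [216.4 135.7]
 [322.9 135.5]
 [216.7 144.6]
 [322.4 144.4]]
```

View pics/wrist1.png

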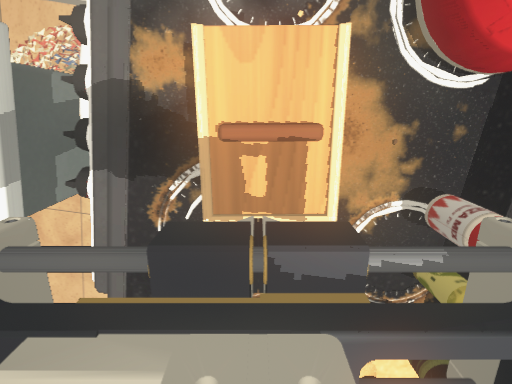

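The wrist picture shows the closed lid with its bar at about (218–323, 132). The prediction was v 135.6, so the box fit is good to about 2–3 mm. Now I'll lower the closed fingers behind the bar.

Call:
{"name": "jog_arm", "arguments": {
  "moves": [
    [0.2,0.1,0.2,0,1],
    [0.2,0.08,0.4,0,1],
    [0,0,0.4,0,1],
    [0,0,0.3,0,1],
    [0,0,0.18,0,1],
    [0,0,0,0,1],
    [0,0,0,0,1]
  ]
}}

```text
time: 3.1
tool_pos: [0.4773, 0.0513, 0.1271]
tcp_rot: [0.0, 0.655, 0.755, 0.0]
ft_force: [-0.4, 0.1, -0.1]
width: 0.002
grip_force: 0.0
```

Call:
{"name": "jog_arm", "arguments": {
  "moves": [
    [0.1,0,0,0,1],
    [0.1,0,0,0,1],
    [0.1,0,0,0,1],
    [0.1,0,0,0,1],
    [0.1,0,0,0,1]
  ]
}}

```text
time: 3.6
tool_pos: [0.4738, 0.0756, 0.127]
tcp_rot: [0.001, 0.655, 0.756, -0.001]
ft_force: [3.3, -14.8, 4.5]
width: 0.004
grip_force: 8.2
```

Call:
{"name": "jog_arm", "arguments": {
  "moves": [
    [0.1,0,0,0,1],
    [0.1,0,0,0,1],
    [0.1,0,0,0,1],
    [0.1,0,0,0,1],
    [0.1,0,0,0,1],
    [0.1,0,0,0,1],
    [0.1,0,0,0,1]
  ]
}}

```text
time: 4.3
tool_pos: [0.4684, 0.1118, 0.1267]
tcp_rot: [-0.0, 0.655, 0.756, 0.0]
ft_force: [0.6, -2.4, 1.3]
width: 0.003
grip_force: 0.9
```

Call:
{"name": "jog_arm", "arguments": {
  "moves": [
    [0.1,0,0,0,1],
    [0.1,0,0,0,1],
    [0.1,0,0,0,1],
    [0.1,0,0,0,1],
    [0.1,0,0,0,1],
    [0.1,0,0,0,1],
    [0.05,0,0,0,1],
    [0,0,0,0,1]
  ]
}}

```text
time: 5.1
tool_pos: [0.4636, 0.144, 0.1267]
tcp_rot: [-0.0, 0.655, 0.756, 0.0]
ft_force: [0.1, 0.3, 0.4]
width: 0.007
grip_force: 0.0
```

Call:
{"name": "jog_arm", "arguments": {
  "moves": [
    [0.06,0,0,0,1],
    [0.06,0,0,0,1],
    [0.06,0,0,0,1],
    [0,0,0,0,1]
  ]
}}

```text
time: 5.5
tool_pos: [0.4624, 0.1527, 0.1267]
tcp_rot: [-0.0, 0.655, 0.756, 0.0]
ft_force: [0.6, -0.6, 0.6]
width: 0.003
grip_force: 0.1
```

Call:
{"name": "jog_arm", "arguments": {
  "moves": [
    [0.04,0,0,0,1],
    [0.04,0,0,0,1],
    [0,0,0,0,1]
  ]
}}

```text
time: 5.8
tool_pos: [0.4622, 0.1542, 0.1267]
tcp_rot: [0.001, 0.655, 0.755, -0.001]
ft_force: [0.8, -5.6, 2.5]
width: 0.001
grip_force: 3.0
```

Call:
{"name": "jog_arm", "arguments": {
  "moves": [
    [0.06,0,0,0,1],
    [0,0,0,0,1]
  ]
}}

```text
time: 6.0
tool_pos: [0.4622, 0.1543, 0.1266]
tcp_rot: [0.002, 0.656, 0.755, -0.003]
ft_force: [-0.6, -13.1, 6.4]
width: 0.007
grip_force: 6.3
```

The lid is against its open stop: the force rises and the motion stalls at about 85 mm. Next I'll back off and go look at the jar.

Call:
{"name": "jog_arm", "arguments": {
  "moves": [
    [-0.15,0,0,0,1],
    [-0.2,0,-0.1,0,1],
    [-0.1,0,-0.6,0,0.8],
    [0,0,-0.7,0,0.5],
    [0,0,0,0,0.3]
  ]
}}

```text
time: 6.5
tool_pos: [0.4676, 0.1383, 0.2008]
tcp_rot: [0.002, 0.655, 0.756, 0.003]
ft_force: [0.9, -0.2, 0.5]
width: 0.215
grip_force: 0.0
```

```bash
python3 -c "
from h import *
plan([.564,-.190,.2],B[2]+np.pi/2,12,.3)" | sed 's/np.float64//g' | cut -c1-160
```

```text
pos [0.4676 0.1383 0.2008] yaw 1.713 j [ 0.47  0.37 -0.97  1.98  0.37  0.97 -0.54] f [ 0.9 -0.2  0.5]
[[(-0.565), (0.081), (0.001), (-0.003), 0.3], [(-0.565), (0.081), (0.001), (-0.003), 0.3], [(-0.565), (0.081), (0.001), (-0.003), 0.3], [(-0.565), (0.081), (0.0
```

Call:
{"name": "jog_arm", "arguments": {
  "moves": [
    [-0.57,0.08,0,0,0.3],
    [-0.57,0.08,0,0,0.3],
    [-0.57,0.08,0,0,0.3],
    [-0.57,0.08,0,0,0.3],
    [-0.57,0.08,0,0,0.3],
    [-0.57,0.08,0,0,0.3],
    [-0.57,0.08,0,0,0.3],
    [-0.57,0.08,0,0,0.3],
    [-0.57,0.08,0,0,0.3],
    [-0.57,0.08,0,0,0.3],
    [-0.57,0.08,0,0,0.3],
    [-0.57,0.08,0,0,0.3],
    [0,0,0,0,0.3],
    [0,0,0,0,0.3]
  ]
}}

```text
time: 7.9
tool_pos: [0.5607, -0.1952, 0.1961]
tcp_rot: [-0.001, 0.655, 0.755, 0.0]
ft_force: [-0.1, 0.8, -0.4]
width: 0.701
grip_force: 0.0
```

```bash
python3 -c "
from h import *
from bench import viewer
c=viewer.read_camera('wrist');np.savez('wrist2.npz',**c);im=c['pixels'][:,:,::-1].copy()
P=proj(c,cyl(.5555,-.1305,.0185,.084))
cv2.imwrite('pics/wrist2.png',cv2.convertScaleAbs(im,alpha=1.5,beta=20))
print(bb(P).round(1),bb(P[72:]).round(1))
plan([.5555,-.1305,.2],B[2]+np.pi/2,1,.3)"
```

```text
[241.5  99.8 282.8 142.2] [241.5  99.8 282.8 142.2]
pos [ 0.5607 -0.194   0.1964] yaw 1.714 j [ 0.91  0.55 -0.83  1.73  0.46  1.07  0.06] f [-0.2  0.4 -0.1]
[[np.float64(1.271), np.float64(0.077), np.float64(-0.073), np.float64(-0.036), 0.3]]
```

View pics/wrist2.png

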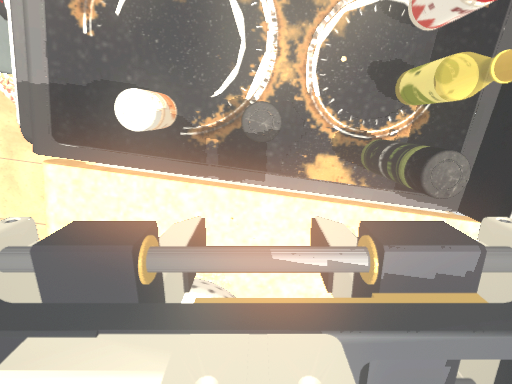

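The wrist picture shows the seed jar's cap centred at about (261.5,119.5), against a prediction of (262,121), so the fit agrees to about 1 mm. Before I descend, I'll check the clearance to the bottle and green jar.

```bash
python3 - <<'E'
from h import *
s=load("scene0.npz"); w=load("wrist2.npz")
u4=lambda a:(np.array(a)+.5)/4-.5+[180,170]
e=lambda a:np.r_[u4(a[:2]),u4(a[2:])]
def ray(c,uv,z):
    p=cv2.undistortPoints(np.array([[uv]],float),c["intrinsics"],c["dist"])[0,0]
    T=c["cam_to_world"]; d=T[:3,:3]@[*p,1]; o=T[:3,3]; return (o+d*(z-o[2])/d[2]).round(3)[:2]
print("oil", ray(s,u4([632,385]),0), "oil cap wrist",ray(w,(498,67),.146),"green cap wrist",ray(w,(445,174),.128),"jar cap",ray(w,(261.5,119.5),.084),"red",ray(s,u4([565,290]),0))
E
```

```text
oil [ 0.728 -0.076] oil cap wrist [ 0.701 -0.073] green cap wrist [ 0.702 -0.149] jar cap [ 0.555 -0.129] red [0.715 0.005]
```

Call:
{"name": "jog_arm", "arguments": {
  "moves": [
    [0.4,0.02,0,0,0.3],
    [0.4,0.02,0,0,0.3],
    [0.4,0.02,0,0,0.3],
    [0.08,0,0,0,0.3],
    [0,0,0,0,0.3],
    [0,0,0,0,0.3]
  ]
}}

```text
time: 8.55
tool_pos: [0.5548, -0.1319, 0.1968]
tcp_rot: [0.0, 0.655, 0.756, -0.0]
ft_force: [1.0, -0.5, -0.3]
width: 0.698
grip_force: 0.0
```

Call:
{"name": "jog_arm", "arguments": {
  "moves": [
    [0.04,0,0.4,0,0.3],
    [0,0,0.5,0,0.3],
    [0,0,0.5,0,0.3],
    [0,0,0.4,0,0.3],
    [0,0,0.4,0,0.3],
    [0,0,0.3,0,0.3],
    [0,0,0.18,0,0.3],
    [0,0,0,0,0.3],
    [0,0,0,0,0.3]
  ]
}}

```text
time: 9.45
tool_pos: [0.555, -0.1293, 0.0632]
tcp_rot: [0.0, 0.655, 0.756, 0.0]
ft_force: [-0.0, 0.7, 0.2]
width: 0.699
grip_force: 0.0
```

Call:
{"name": "jog_arm", "arguments": {
  "moves": [
    [0,0,0,0,0.45],
    [0,0,0,0,0.5],
    [0,0,0,0,0.55],
    [0,0,0,0,0.6],
    [0,0,0,0,0.65],
    [0,0,0,0,0.7],
    [0,0,0,0,0.7],
    [0,0,0,0,0.7]
  ]
}}

```text
time: 10.25
tool_pos: [0.5547, -0.1292, 0.063]
tcp_rot: [0.0, 0.655, 0.756, 0.0]
ft_force: [-0.5, -1.0, 3.6]
width: 0.386
grip_force: 30.0
```

Call:
{"name": "jog_arm", "arguments": {
  "moves": [
    [0,0,-0.1,0,0.7],
    [0,0,-0.2,0,0.7],
    [0,0,-0.4,0,0.7],
    [0,0,-0.5,0,0.7],
    [0,0,-0.5,0,0.7],
    [0,0,-0.5,0,0.7],
    [0,0,-0.5,0,0.7],
    [0,0,-0.3,0,0.7],
    [0,0,-0.1,0,0.7],
    [0,0,0,0,0.7],
    [0,0,0,0,0.7]
  ]
}}

```text
time: 11.35
tool_pos: [0.5537, -0.1293, 0.2167]
tcp_rot: [-0.001, 0.655, 0.756, -0.0]
ft_force: [0.4, -0.6, -0.7]
width: 0.392
grip_force: 30.0
```

```bash
python3 -c "
from h import *
from bench import monitor
print(monitor.state()['width'],monitor.state()['grip_force'])
plan(boxpts(B,[[0,-.038,.22]])[0],B[2]+np.pi/2,10,.7)" | sed 's/np.float64//g' | cut -c1-160
```

```text
0.391840417514762 29.98209417102771
pos [ 0.5537 -0.1293  0.2167] yaw 1.713 j [ 0.85  0.49 -0.87  1.77  0.42  1.08 -0.03] f [ 0.4 -0.6 -0.7]
[[(0.375), (-0.1), (-0.007), (-0.004), 0.7], [(0.375), (-0.1), (-0.007), (-0.004), 0.7], [(0.375), (-0.1), (-0.007), (-0.004), 0.7], [(0.375), (-0.1), (-0.007),
```

Call:
{"name": "jog_arm", "arguments": {
  "moves": [
    [0.2,-0.06,0,0,0.7],
    [0.3,-0.08,0,0,0.7],
    [0.4,-0.1,0,0,0.7],
    [0.4,-0.1,0,0,0.7],
    [0.4,-0.1,0,0,0.7],
    [0.4,-0.1,0,0,0.7],
    [0.4,-0.12,0,0,0.7],
    [0.4,-0.1,0,0,0.7],
    [0.4,-0.12,0,0,0.7],
    [0.3,-0.1,0,0,0.7],
    [0.15,-0.08,0,0,0.7],
    [0,0,0,0,0.7],
    [0,0,0,0,0.7]
  ]
}}

```text
time: 12.65
tool_pos: [0.4757, 0.0483, 0.2178]
tcp_rot: [0.0, 0.655, 0.756, -0.0]
ft_force: [0.1, -0.2, -0.9]
width: 0.388
grip_force: 30.0
```

```bash
python3 -c "
from h import *
from bench import viewer
plan(boxpts(B,[[0,-.038,.069]])[0],B[2]+np.pi/2,1,.7)
c=viewer.read_camera('scene');im=c['pixels'][130:270,160:330,::-1]
cv2.imwrite('pics/scene2.png',cv2.resize(im,None,fx=4,fy=4))
c=viewer.read_camera('wrist');cv2.imwrite('pics/wrist3.png',c['pixels'][:,:,::-1])
" | sed 's/np.float64//g'
```

```text
pos [0.4757 0.0483 0.2178] yaw 1.713 j [ 0.68  0.33 -0.98  1.98  0.32  1.   -0.31] f [ 0.1 -0.2 -0.9]
[[(0.012), (0.037), (2.976), (-0.048), 0.7]]
```

View pics/scene2.png

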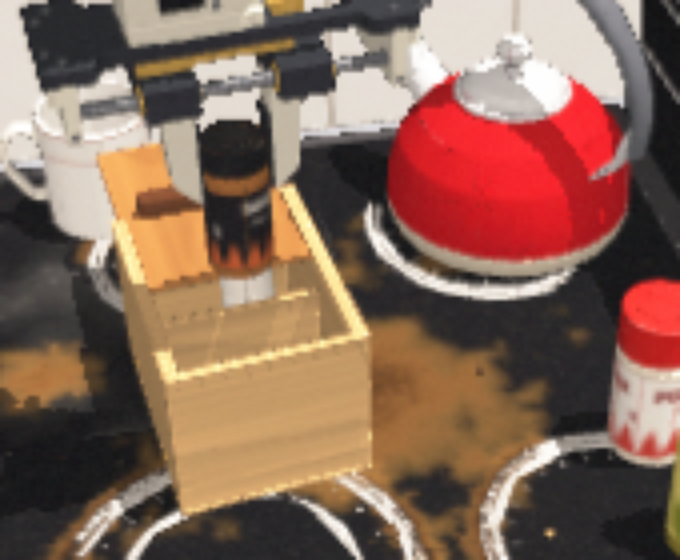

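The picture shows the lid open (bar at about 160,205), the compartment empty, and the jar held upright above it (235,200). I'll lower it now, slowly at the end.

Call:
{"name": "jog_arm", "arguments": {
  "moves": [
    [0,0.04,0.2,0,0.7],
    [0,0,0.3,0,0.7],
    [0,0,0.3,0,0.7],
    [0,0,0.3,0,0.7],
    [0,0,0.3,0,0.7],
    [0,0,0.3,0,0.7],
    [0,0,0.3,0,0.7],
    [0,0,0.3,0,0.7],
    [0,0,0.2,0,0.7],
    [0,0,0.1,0,0.7],
    [0,0,0.1,0,0.7],
    [0,0,0.05,0,0.7],
    [0,0,0.05,0,0.7],
    [0,0,0,0,0.7],
    [0,0,0,0,0.7]
  ]
}}

```text
time: 14.25
tool_pos: [0.4776, 0.0491, 0.078]
tcp_rot: [0.0, 0.655, 0.756, 0.0]
ft_force: [0.9, 0.5, -0.3]
width: 0.389
grip_force: 30.0
```

Call:
{"name": "jog_arm", "arguments": {
  "moves": [
    [0,0,0.03,0,0.7],
    [0,0,0.03,0,0.7],
    [0,0,0.03,0,0.7],
    [0,0,0,0,0.7],
    [0,0,0,0,0.7]
  ]
}}

```text
time: 14.75
tool_pos: [0.4774, 0.0492, 0.0732]
tcp_rot: [-0.0, 0.655, 0.756, -0.0]
ft_force: [0.7, -0.5, -1.2]
width: 0.39
grip_force: 30.0
```

Call:
{"name": "jog_arm", "arguments": {
  "moves": [
    [0,0,0.03,0,0.7],
    [0,0,0.03,0,0.7],
    [0,0,0,0,0.7],
    [0,0,0,0,0.7]
  ]
}}

```text
time: 15.15
tool_pos: [0.4774, 0.0492, 0.0702]
tcp_rot: [-0.0, 0.655, 0.756, -0.0]
ft_force: [0.2, 0.1, -1.2]
width: 0.39
grip_force: 30.0
```

Call:
{"name": "jog_arm", "arguments": {
  "moves": [
    [0,0,0.02,0,0.7],
    [0,0,0,0,0.7],
    [0,0,0,0,0.7]
  ]
}}

```text
time: 15.45
tool_pos: [0.4774, 0.0492, 0.0692]
tcp_rot: [-0.0, 0.655, 0.756, -0.0]
ft_force: [0.4, -0.4, -1.3]
width: 0.389
grip_force: 30.0
```

Call:
{"name": "jog_arm", "arguments": {
  "moves": [
    [0,0,0.02,0,0.7],
    [0,0,0,0,0.7],
    [0,0,0,0,0.7]
  ]
}}

```text
time: 15.75
tool_pos: [0.4776, 0.0492, 0.0689]
tcp_rot: [0.0, 0.655, 0.756, -0.0]
ft_force: [-2.6, -0.6, 7.2]
width: 0.388
grip_force: 30.0
```

Call:
{"name": "jog_arm", "arguments": {
  "moves": [
    [0,0,0.02,0,0.7],
    [0,0,0,0,0.7],
    [0,0,0,0,0.7]
  ]
}}

```text
time: 16.05
tool_pos: [0.4777, 0.0493, 0.0688]
tcp_rot: [0.001, 0.655, 0.756, -0.0]
ft_force: [-5.6, -1.3, 18.5]
width: 0.39
grip_force: 30.0
```

Call:
{"name": "jog_arm", "arguments": {
  "moves": [
    [0,0,-0.025,0,0.7],
    [0,0,0,0,0.55],
    [0,0,0,0,0.5],
    [0,0,0,0,0.46],
    [0,0,0,0,0.46],
    [0,0,0,0,0.46]
  ]
}}

```text
time: 16.65
tool_pos: [0.4773, 0.0492, 0.0684]
tcp_rot: [-0.0, 0.655, 0.756, -0.0]
ft_force: [0.7, -0.7, 0.6]
width: 0.539
grip_force: 0.0
```

Call:
{"name": "jog_arm", "arguments": {
  "moves": [
    [0,0,-0.1,0,0.46],
    [0,0,-0.2,0,0.46],
    [0,0,-0.3,0,0.46],
    [0,0,-0.4,0,0.46],
    [0,0,-0.5,0,0.46],
    [0,0,-0.5,0,0.46],
    [0,0,-0.5,0,0.46],
    [0,0,-0.2,0,0.6],
    [0,0,0,0,0.8],
    [0,0,0,0,1]
  ]
}}

```text
time: 17.65
tool_pos: [0.477, 0.0487, 0.2032]
tcp_rot: [0.0, 0.655, 0.756, -0.0]
ft_force: [-0.5, 0.7, 0.4]
width: 0.328
grip_force: 0.0
```

```bash
python3 -c "
from h import *
from bench import viewer
plan(boxpts(B,[[-.005,.122,.2]])[0],B[2]+np.pi/2,12,1)
c=viewer.read_camera('scene');im=c['pixels'][130:270,160:330,::-1]
a=cv2.resize(im,None,fx=2.3,fy=2.3)
c=viewer.read_camera('wrist');b=c['pixels'][:300,:,::-1]
h=np.zeros((a.shape[0],400,3),np.uint8);b=cv2.resize(b,(400,234));h[:234]=b
cv2.imwrite('pics/rel.png',np.hstack([a,h]))
" | sed 's/np.float64//g'|cut -c1-150
```

```text
pos [0.477  0.0487 0.2032] yaw 1.713 j [ 0.66  0.35 -0.97  1.99  0.35  0.97 -0.34] f [-0.5  0.7  0.4]
[[(0.267), (-0.009), (0.005), (-0.004), 1], [(0.267), (-0.009), (0.005), (-0.004), 1], [(0.267), (-0.009), (0.005), (-0.004), 1], [(0.267), (-0.008),
```

View pics/rel.png

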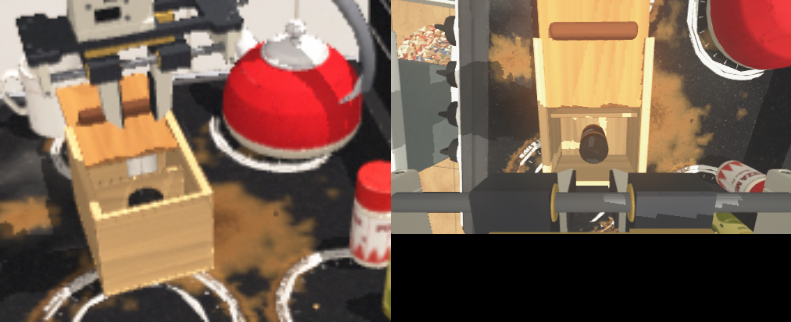

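The picture shows the jar standing upright in the compartment (cap at about 145,195 on the left and 595,145 on the right), released, with the lid still open. Next I'll move behind the bar and close the lid.

Call:
{"name": "jog_arm", "arguments": {
  "moves": [
    [0.2,-0.02,0,0,1],
    [0.4,-0.02,0,0,1],
    [0.4,-0.02,0,0,1],
    [0.4,-0.02,0,0,1],
    [0.4,0,0,0,1],
    [0.4,0,0,0,1],
    [0.4,0,0,0,1],
    [0.3,0,0,0,1],
    [0.3,0,0,0,1],
    [0,0,0,0,1],
    [0,0,0,0,1]
  ]
}}

```text
time: 18.85
tool_pos: [0.45, 0.2072, 0.2029]
tcp_rot: [-0.0, 0.654, 0.756, -0.001]
ft_force: [0.2, 0.2, -0.6]
width: 0.006
grip_force: 0.0
```

```bash
python3 -c "
from h import *
plan(boxpts(B,[[-.005,.120,.1267]])[0],B[2]+np.pi/2,1,1)"
```

```text
pos [0.45   0.2072 0.2029] yaw 1.715 j [ 0.33  0.4  -0.98  1.96  0.39  1.   -0.69] f [ 0.2  0.2 -0.6]
[[np.float64(-0.049), np.float64(-0.018), np.float64(1.524), np.float64(-0.024), 1]]
```

Call:
{"name": "jog_arm", "arguments": {
  "moves": [
    [0,0,0.3,0,1],
    [0,0,0.4,0,1],
    [0,0,0.4,0,1],
    [0,0,0.3,0,1],
    [0,0,0.12,0,1],
    [0,0,0,0,1],
    [0,0,0,0,1]
  ]
}}

```text
time: 19.55
tool_pos: [0.451, 0.2072, 0.1278]
tcp_rot: [0.0, 0.655, 0.756, 0.0]
ft_force: [0.3, 0.0, -0.3]
width: 0.008
grip_force: 0.0
```

Call:
{"name": "jog_arm", "arguments": {
  "moves": [
    [-0.1,0,0,0,1],
    [-0.1,0,0,0,1],
    [-0.1,0,0,0,1],
    [-0.1,0,0,0,1],
    [-0.1,0,0,0,1],
    [-0.1,0,0,0,1],
    [-0.1,0,0,0,1],
    [-0.1,0,0,0,1],
    [-0.1,0,0,0,1],
    [-0.1,0,0,0,1],
    [0,0,0,0,1]
  ]
}}

```text
time: 20.65
tool_pos: [0.4578, 0.1561, 0.1273]
tcp_rot: [0.0, 0.655, 0.755, -0.001]
ft_force: [-0.3, 0.1, 0.1]
width: 0.005
grip_force: 0.0
```

Call:
{"name": "jog_arm", "arguments": {
  "moves": [
    [-0.1,0,0,0,1],
    [-0.1,0,0,0,1],
    [-0.1,0,0,0,1],
    [-0.1,0,0,0,1],
    [-0.1,0,0,0,1],
    [-0.1,0,0,0,1],
    [-0.1,0,0,0,1],
    [0,0,0,0,1]
  ]
}}

```text
time: 21.45
tool_pos: [0.4628, 0.1217, 0.1274]
tcp_rot: [0.0, 0.655, 0.755, -0.0]
ft_force: [1.1, -0.0, -0.9]
width: 0.006
grip_force: 0.0
```

Call:
{"name": "jog_arm", "arguments": {
  "moves": [
    [-0.1,0,0,0,1],
    [-0.1,0,0,0,1],
    [-0.1,0,0,0,1],
    [-0.06,0,0,0,1],
    [0,0,0,0,1]
  ]
}}

```text
time: 21.95
tool_pos: [0.4653, 0.1048, 0.1275]
tcp_rot: [-0.0, 0.655, 0.756, -0.0]
ft_force: [-0.2, 2.5, -0.1]
width: 0.003
grip_force: 1.3
```

Call:
{"name": "jog_arm", "arguments": {
  "moves": [
    [-0.06,0,0,0,1],
    [-0.06,0,0,0,1],
    [0,0,0,0,1]
  ]
}}

```text
time: 22.25
tool_pos: [0.4654, 0.1045, 0.1277]
tcp_rot: [-0.002, 0.654, 0.757, 0.003]
ft_force: [-3.0, 15.7, -3.3]
width: 0.007
grip_force: 7.6
```

Call:
{"name": "jog_arm", "arguments": {
  "moves": [
    [-0.05,0,0,0,1],
    [0,0,0,0,1]
  ]
}}

```text
time: 22.45
tool_pos: [0.4654, 0.1043, 0.1277]
tcp_rot: [-0.003, 0.653, 0.757, 0.004]
ft_force: [-3.9, 19.7, -5.1]
width: 0.002
grip_force: 10.2
```

Call:
{"name": "jog_arm", "arguments": {
  "moves": [
    [-0.06,0,0,0,1],
    [0,0,0,0,1]
  ]
}}

```text
time: 22.65
tool_pos: [0.4654, 0.1041, 0.1278]
tcp_rot: [-0.005, 0.652, 0.758, 0.006]
ft_force: [-4.3, 26.7, -7.5]
width: 0.001
grip_force: 13.4
```

Call:
{"name": "jog_arm", "arguments": {
  "moves": [
    [0.2,0,0,0,1],
    [0.3,0,0,0,1],
    [0.1,0,-0.4,0,1],
    [0,0,-0.6,0,1],
    [-0.4,0.1,-0.6,0,1],
    [-0.6,0.1,-0.4,0,1],
    [-0.7,0.1,0,0,1],
    [-0.7,0.1,0,0,1],
    [-0.7,0.1,0,0,1],
    [-0.7,0.1,0,0,1],
    [-0.7,0,0,0,1],
    [-0.7,0,0,0,1],
    [-0.7,0,0,0,1],
    [-0.5,0,0,0,1],
    [0,0,0,0,1],
    [0,0,0,0,1]
  ]
}}

```text
time: 24.25
tool_pos: [0.5372, -0.1903, 0.2272]
tcp_rot: [-0.0, 0.656, 0.755, -0.0]
ft_force: [0.3, 0.7, 0.7]
width: 0.003
grip_force: 0.0
```

```bash
python3 -c "
from h import *
from bench import viewer,monitor
print(np.round(monitor.state()['tool_pos'],3))
t0=cv2.imread('pics/top0.png')
im=viewer.read_camera('top')['pixels'][:,:,::-1]; s=viewer.read_camera('scene')['pixels'][:,:,::-1]
s0=cv2.imread('pics/scene0.png')
def bar(i): # dark pixels inside lid area
    r=i[200:232,225:265].astype(int); w=(r[:,:,2]<170)&(r[:,:,2]>80); v,u=np.nonzero(w); return u.mean()+225,v.mean()+200,w.sum()
print(bar(t0),bar(im))
k=lambda i:cv2.resize(i,None,fx=.78,fy=.78)
d=lambda i:cv2.resize(i[170:260,190:350],None,fx=2.4,fy=2.4)
a=np.hstack([k(s0),k(s)]); b=np.hstack([d(t0),d(im)]); b=cv2.copyMakeBorder(b,0,0,0,max(0,a.shape[1]-b.shape[1]),0); a=cv2.copyMakeBorder(a,0,0,0,max(0,b.shape[1]-a.shape[1]),0)
cv2.imwrite('pics/fin.png',np.vstack([a,b]))
"
```

```text
[ 0.537 -0.19   0.227]
(np.float64(244.94761904761904), np.float64(215.60476190476192), np.int64(210)) (np.float64(244.94366197183098), np.float64(215.4600938967136), np.int64(213))
```

View pics/fin.png

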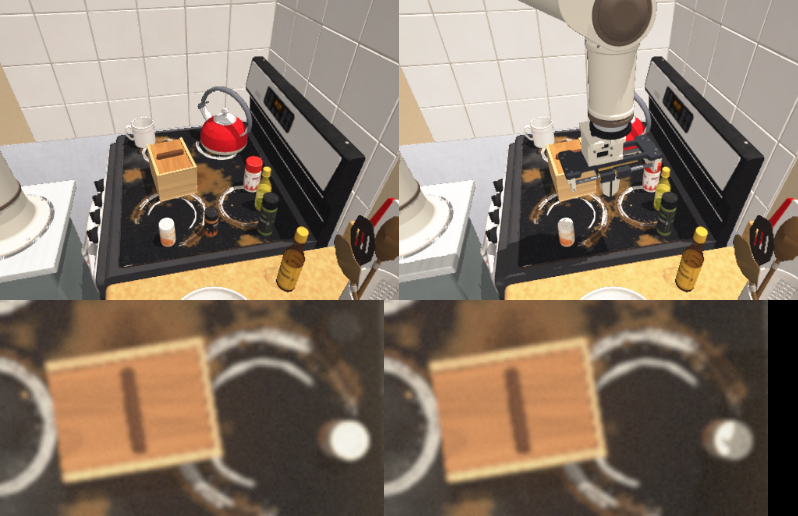

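In the final picture the bar sits at pixel (244.94, 215.5), the same as before opening, so the lid is home. The other jars stand where they did, and the arm is clear.

```bash
python3 -c "
from bench import env
print(env.job_done())"
```

```text
the job is handed in; nothing more can be done
None
```

The black-capped seed jar is standing upright in the empty compartment and the lid is closed fully home, with the bar back at its starting position in the top view. I handed the job in at about 24 s, with the arm clear of everything.

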